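Reload the bench carton stapler

TASK

The carton stapler has run empty. Pull its sprung follower back by the red knob, lay the knob over behind the keeper lug so that the follower stays back by itself, and set both sticks of wide copper staples astride the rail in front of it, legs down and fully home. Then free the knob and ease the follower forward by hand until it presses the sticks up against the head: never let it snap, do not force anything, and leave the other things on the bench where they are.

Things in the scene. Friction and masses are not known exactly. Their poses are not given: they have to be found in the camera images.
- stapler: Grey bench carton stapler, fixed. x = feed direction (to the head), y left of it, z up; origin on the bench under the rail's middle line, 110 mm behind the gate. Bed plate 430 x 130 x 14 mm. Head: the nose stands 30 mm above the rail's top for 55 mm past the gate, then column and air cylinder, 300 mm tall. Beside the rail there is air down to the bed plate.
- rail_gate (a point): Middle of the rail's top at the gate, where the rail meets the head's face, 100 mm above the bench; axes as the stapler's. The bare steel rail is 29 mm wide (y), square-edged, and runs 275 mm back (-x) from here. Sticks straddle it with 1 mm play each side, crown on its top; the front one ends against this face.
- rail_rear (a point): Middle of the rail's top at its rear end, 275 mm behind the gate.
- keeper (a point): Middle of the top edge of the keeper's rear face. The keeper is a fixed steel lug 8 mm thick (x) beside the rail, from 12 to 32 mm left (+y) of the middle line, its top 30 mm above the rail's top, its rear face 246 mm behind the gate.
- follower (a joint): Follower travel (m): 0 with its face at the gate, grows as it is pulled back (-x of the stapler); a stiff rubber buffer (6 N per mm) stops it at 0.196. The spring pulls it to the gate with 6 N at 0, 12 N at full travel. Its shoe is 26 mm long, 36 wide, 8.5 above the rail's top. From 0.190 on the handle can go over behind the keeper; latched, it rests at about 0.190.
- handle (a joint): Handle angle (rad): 0 upright, grows as it is laid over to the left (+y of the stapler), at most 0.9. Pivot axis along the rail, 10 mm above the rail's top, 60 mm behind the follower's face. Round stem, 8 mm. Light friction keeps it where left. Laid over behind the keeper (well over: beyond 0.6) it holds the follower back; under 0.4 it passes the keeper.
- knob (a point): Centre of the red ball knob, 24 mm in diameter, at the end of the handle, 62 mm from its pivot.
- stick_a: One of two like sticks of copper-coloured wide-crown carton staples, a stiff inverted channel 80 mm long (own x) x 36 wide (y) x 18 tall, 35 to 60 g, standing legs down on the bench. Crown and legs 2.5 mm thick, 31 mm free between the legs. Origin at the centre of its underside (foot of the legs), z up. Either end may lead.
- stick_b: One of two like sticks of copper-coloured wide-crown carton staples, a stiff inverted channel 80 mm long (own x) x 36 wide (y) x 18 tall, 35 to 60 g, standing legs down on the bench. Crown and legs 2.5 mm thick, 31 mm free between the legs. Origin at the centre of its underside (foot of the legs), z up. Either end may lead.
- narrow_stick: Bystander, the wrong staples: stick of narrow steel-coloured staples, 60 x 22 x 14 mm, legs down, origin at the centre of its underside.
- scale_foot: Bystander: steel levelling foot, disc 60 mm in diameter with a stud, 60 mm tall, origin under its centre.
- marker: Bystander: black marker pen, 125 mm long, 16 mm thick, lying.
- tape_roll: Bystander: roll of paper tape, 96 mm in diameter, 48 mm tall.
- loadcell: Bystander: aluminium load cell bar, 130 x 32 x 32 mm, lying.
- staple_carton: Bystander: open cardboard staple carton, 130 x 100 x 55 mm, with two spare sticks packed fast inside it that are not used here.
Things that resemble listed ones, but are neither listed nor needed, are in the scene too. Leave any blue look-alike of the stick_a alone.

How it is judged:
By the outcome, as a careful person would: the job done as asked, in the order asked, and still so for the second after the job is handed in, with the robot touching nothing.
It also fails if it takes over 72 s, if anything falls off the work surface, if the arm or the gripper's body presses on something with over 40 N, if the wrist force passes 120 N, or if a joint passes its speed limit or range.

ROBOT

A 6-joint arm with a two-finger parallel gripper is mounted at the origin on the work surface. World frame = base frame: x ahead of the robot, y to its left, z up, the work surface at z = 0. Lengths are in mm, angles in rad, forces in N, time in s.
With the tool pointing down it reaches from about 375 to 925 mm from the base axis. Payload 5.7 kg.
Tool frame: the origin (TCP) lies at the very end of the fingers, on their centre line; the grasp point (between the pads) lies arm.grasp_offset behind it (arm.grasp_offset is the distance from the TCP to the grasp point, in mm); z points along the fingers, y is the line along which they close (so a half turn about z gives the same grasp; the last joint's range is limited). The gripper opens to 88 mm and grips with 3 to 60 N. Pads are 20 mm wide; open, the fingers measure 115 mm over their backs; the gripper's body (75 mm by 178 mm) begins 61 mm behind the grasp point.
Start: joints at [-1.381, 0.359, 1.51, -0, 1.272, -0.115], TCP at [180.045, -572.312, 185.523] pointing down, gripper open.
Joint ranges: [-2.97, 2.97], [-1.01, 2.36], [0.21, 2.38], [-0.96, 4.11], [0.2, 2.71], [-2.98, 2.98]. Speed limits (rad/s): [2.39, 2.39, 3.14, 3.14, 3.14, 3.14].

INTERFACE

Orientations are given as a unit quaternion [w, x, y, z].
In Python, from plant import arm, optics gives the robot as it stands. The module is installed in compiled form; this text tells all that it offers.
- The arm moves only by the shell command python3 -m crank 'ROWS' [FORCE]. ROWS is JSON, a list that holds one entry, the list of rows, each a list of 7 numbers: the turn, a rotation vector about the tool's x, y, z in degrees, then the shift along the tool's x, y, z in mm, then the opening, from -1 (shut) to 1 (fully open). In form: [[[ax, ay, az, tx, ty, tz, fingers], ...]]. A call has 1 to 10 rows; each row is the pose to reach, as a shift and turn from the pose commanded when the call began, along the tool's axes at that moment; what a row does not reach only later rows make up. A row lasts 1/10 s, in which the tool goes at most 50 mm and 8.59 degrees, less where a joint would pass 70% of its speed; a pose out of reach is approached as far as the arm can. A call with a gripper value outside its range is refused whole. The fingers move at their own pace and stop on an object; FORCE is the grip in N (left out, the last holds). Time passes only in rows, so rows that repeat a pose let the fingers close. It gives the time, the measured TCP pose, the force, the opening and the grip force at its end, in the units of the state.
- arm.state(): the state, without advancing time (a new reading comes with each control period).
- optics.camera(name): name is "side" or "top" or "wrist"; returns a dict with "frame" (400x640x3 uint8, blue, green, red), "mtx" (3x3 intrinsics, pixels), "pose" (4x4, takes a point from camera to world coordinates); the wrist camera has in their place "T_tool_cam" (4x4, takes a point from camera to tool coordinates, whose origin is the TCP and whose axes are the flange's). Camera axes: x right, y up, looking along -z (the intrinsics and any distortion apply to the point x, -y, -z); pixel columns grow to the right and rows downward; lengths in mm; the calibration is good to about 2 mm. A picture is of the moment at which its call begins: read the wrist's pose just before it. There is no depth.
- arm.finish_job(): hands the job in; it is judged then, once.
The state is a dict: "t": time; "joint_positions": joint angles; "dq": joint speeds; "tau": joint torques, N m; "eef_pos": TCP position; "tcp_rot": TCP orientation; "force": force on the tool from outside, world axes, zero at the start; "wrist_torque": the same for the moment, N m; "grip_width": finger opening in mm; "gripper_force": force on a finger pad.
Only numpy, scipy, OpenCV 4.12 (cv2) and the standard library are available. Lean on these libraries where they do the work, as an engineer would, in place of code of your own. Each camera call takes 0.05 s, during which the arm holds its last target. There are 200 camera calls.

## Working session

There is one attempt and no reset: what is moved stays moved. The work goes in short steps, Python scripts to look and compute and a shell command to move; the robot and the scene stay as the last step left them, time stands still between calls to the robot, and variables do not carry over. Pictures are saved under pics/ and viewed, at most 10 in all, crops included, and the job is handed in when it is done.

```bash
mkdir -p pics; cat > h.py <<'E'
import numpy as np, cv2, json
from plant import arm, optics
from scipy.spatial.transform import Rotation as R
def T(): 
    s=arm.state(); q=s['tcp_rot']; M=np.eye(4); M[:3,:3]=R.from_quat([q[1],q[2],q[3],q[0]]).as_matrix(); M[:3,3]=s['eef_pos']; return M
def snap(name,fn):
    M=T(); c=optics.camera(name); P=M@np.array(c['T_tool_cam']) if name=='wrist' else np.array(c['pose'])
    cv2.imwrite('pics/'+fn+'.png',c['frame']); np.savez('pics/'+fn+'.npz',K=c['mtx'],P=P,d=np.array(c.get('dist',[0.]))); return c
def ray(fn,px,z):
    f=np.load('pics/'+fn+'.npz'); K,P=f['K'],f['P']; o=[]
    for u,v in np.atleast_2d(px):
        d=np.linalg.inv(K)@[u,v,1]; d=P[:3,:3]@[d[0],-d[1],-d[2]]; p=P[:3,3]; o.append(p+d*(z-p[2])/d[2])
    return np.array(o)
def proj(fn,X):
    f=np.load('pics/'+fn+'.npz'); K,P=f['K'],f['P']; c=(np.atleast_2d(X)-P[:3,3])@P[:3,:3]; c=c*[1,-1,-1]; p=c@K.T; return p[:,:2]/p[:,2:]
def totool(p):  # world target TCP -> tool shift
    M=T(); return M[:3,:3].T@(np.array(p)-M[:3,3])
E
python3 - <<'E'
from h import *
for n in ['top','side','wrist']:
    c=snap(n,n+'0'); print(n,c.keys(),c['mtx'],np.round(c.get('pose',c.get('T_tool_cam')),3).tolist())
print(arm.grasp_offset, arm.state())
a=cv2.imread('pics/top0.png');b=cv2.imread('pics/side0.png')
E
```

```text
top dict_keys(['frame', 'mtx', 'pose']) [[520.96525523   0.         318.18221228]
 [  0.         520.96525523 198.38418423]
 [  0.           0.           1.        ]] [[-0.027, 0.988, -0.154, 342.682], [-0.999, -0.032, -0.027, 1.126], [-0.031, 0.153, 0.988, 1513.295], [0.0, 0.0, 0.0, 1.0]]
side dict_keys(['frame', 'mtx', 'pose']) [[428.00613448   0.         321.5077151 ]
 [  0.         428.00613448 195.06681676]
 [  0.           0.           1.        ]] [[-0.936, 0.184, -0.299, 128.178], [-0.351, -0.516, 0.782, 1158.205], [-0.011, 0.837, 0.547, 926.162], [0.0, 0.0, 0.0, 1.0]]
wrist dict_keys(['frame', 'mtx', 'T_tool_cam']) [[321.06994444   0.         316.97735418]
 [  0.         321.06994444 198.31172725]
 [  0.           0.           1.        ]] [[0.001, 0.96, 0.279, 77.745], [1.0, -0.001, -0.001, 0.762], [-0.0, 0.279, -0.96, -200.224], [0.0, 0.0, 0.0, 1.0]]
18.700000000000003 {'t': 0.15, 'joint_positions': array([-1.38109019e+00,  3.59323432e-01,  1.51116717e+00,  3.16257952e-06,
        1.27252431e+00, -1.15081534e-01]), 'dq': array([-0.00140979, -0.00263192, -0.00431341,  0.00090977, -0.00156549,
        0.00063188]), 'tau': array([ 1.14628943e-03, -5.15753245e+01, -2.71008325e+01,  6.75515388e-02,
        3.05881281e-02, -7.27557517e-05]), 'eef_pos': array([ 179.94767173, -571.76598451,  184.9186898 ]), 'tcp_rot': array([-7.10689887e-04,  9.88410336e-01,  1.51804158e-01, -2.50175974e-05]), 'force': array([-0.66626857,  0.10449542, -0.43025608]), 'wrist_torque': array([-0.01485248, -0.06588685, -0.00113307]), 'gripper_force': 0.0, 'grip_width': 88.03997979595509}
```

View pics/top0.png

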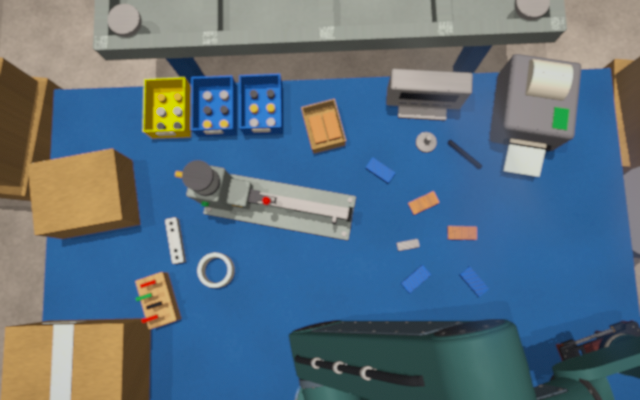

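View pics/side0.png

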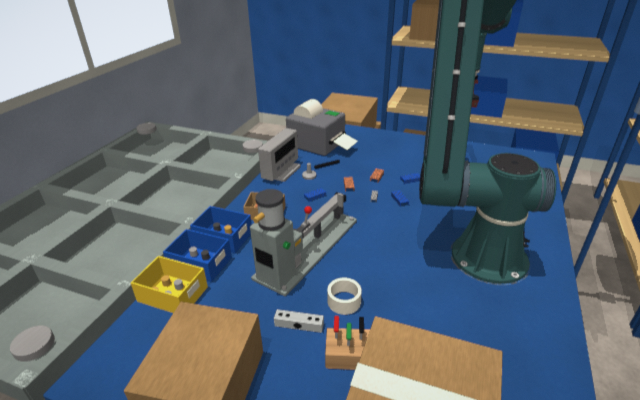

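The top view shows copper sticks at about (424,203) and (462,233). The blue look-alikes are at (380,170), (416,279) and (474,281), and the narrow steel stick is at (408,244). The stapler's head is at (202,180), its rail end at (352,213) and the red knob at (266,200). I'll confirm in an enlarged crop.

```bash
python3 - <<'E'
from h import *
a=cv2.imread('pics/top0.png')
c1=cv2.resize(a[155:245,190:370],None,fx=4.4,fy=4.4,interpolation=cv2.INTER_CUBIC)[:, :792]
c2=cv2.resize(a[180:255,390:490],None,fx=3,fy=3,interpolation=cv2.INTER_CUBIC)
o=np.zeros((600,800,3),np.uint8); o[:396,:792]=c1[:396]; o[400:600,:300]=c2[:200]
cv2.imwrite('pics/crop1.png',o)
b=a.astype(int); m=((b[...,2]>150)&(b[...,1]>70)&(b[...,1]<140)&(b[...,0]<110)).astype(np.uint8); m[:, :390]=0; m[:180]=0; m[260:]=0;m[:,500:]=0
n,l,s,ce=cv2.connectedComponentsWithStats(m)
for i in range(1,n):
    if s[i,4]>40:
        ys,xs=np.where(l==i); r=cv2.minAreaRect(np.c_[xs,ys].astype(np.float32)); w=ray('top0',cv2.boxPoints(r),18)
        e=max([(np.linalg.norm(w[k]-w[(k+1)%4]),np.degrees(np.arctan2(*(w[k]-w[(k+1)%4])[[1,0]]))%180) for k in range(4)])
        print(r,ray('top0',[r[0]],18).round(),e)
for nm,p,z in [('knob',(266,200),172),('railrear',(352,213),100),('head',(202,180),300)]: print(nm,ray('top0',[p],z).round())
E
```

```text
((460.0, 232.5), (24.0, 11.0), 0.0) [[ 464. -360.   18.]] (np.float64(68.02499479351641), np.float64(88.2531999887086))
knob [[552. 174. 172.]]
railrear [[520. -52. 100.]]
head [[585. 310. 300.]]
```

View pics/crop1.png

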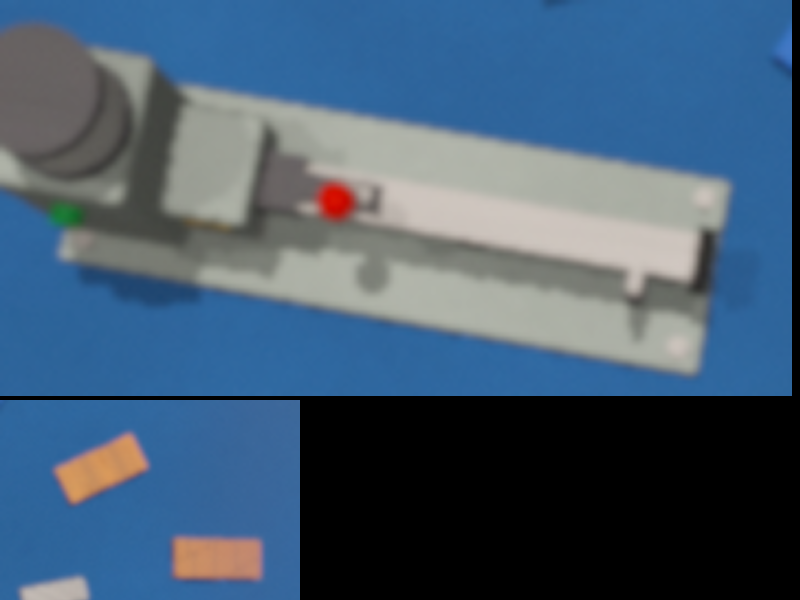

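The crop confirms two copper sticks, at px (424,203) and (463,233). The rail runs from the nose to its rear end at px (349,212). The keeper is on the robot's side, at px (334,220).

```bash
python3 - <<'E'
from h import *
g=lambda x,y:(x/4.4+190,y/4.4+155)
def an(p,q): d=(p-q); return np.degrees(np.arctan2(d[1],d[0]))
e=ray('top0',[g(190,90),g(728,183),g(70,258),g(695,373)],14); print(an(e[0],e[1]),an(e[2],e[3]),e.round())
k=ray('top0',[g(335,200)],172)[0]; r=ray('top0',[g(697,254)],100)[0]; print(k,r,an(k,r),np.linalg.norm((k-r)[:2]))
kk=ray('top0',[g(640,272)],130)[0];print('keeper',kk)
h=lambda x,y:(x/3+390,(y-400)/3+180)
for c in ([(55,467),(131,434),(149,466),(73,503)],[(173,537),(263,539),(262,580),(173,577)]):
    w=ray('top0',[h(*p) for p in c],18); print('stick',w.mean(0).round(1),an(w[0],w[1]),an(w[3],w[2]),np.linalg.norm(w[0]-w[1]),np.linalg.norm(w[1]-w[2]))
M=T();print('tool y yaw',np.degrees(np.arctan2(M[1,1],M[0,1])))
mid=r+0.5*275*(k-r)/np.linalg.norm((k-r)[:2]); mid[2]=270; print('shift',totool(mid))
E
```

```text
78.19255515525799 77.84973412843745 [[653. 290.  14.]
 [578. -67.  14.]
 [542. 371.  14.]
 [454. -41.  14.]]
[550.81876098 173.37113655 172.        ] [520.86918025 -42.281862   100.        ] 82.09341716022927 217.72274380466322
keeper [507.16719468  -6.42423805 130.        ]
stick [ 554.1 -263.5   18. ] 111.76584865722435 114.18004125007641 80.31615842077811 35.17058106852461
stick [ 463.6 -367.7   18. ] 86.96042897485158 86.34778872208666 84.97590599878059 39.08768275152873
tool y yaw -72.53699946145926
shift [ 543.02822579 -527.13315359  -84.24650446]
```

```bash
python3 -m crank '[[[0,0,3,30,-29,-20,1],[0,0,6,60,-58,-40,1],[0,0,9,90,-87,-60,1],[0,0,12,120,-116,-80,1],[0,0,15,150,-145,-84,1],[0,0,18,180,-174,-84,1],[0,0,21,210,-203,-84,1],[0,0,24,240,-232,-84,1],[0,0,27,270,-261,-84,1],[0,0,28,290,-281,-84,1]]]' 20; python3 - <<'E'
from h import *
mid=[535,90,270];print(totool(mid),np.degrees(np.arctan2(*T()[[1,0],1])))
E
```

```text
t: 1.15
eef_pos: [372.8, -214.7, 269.4]
tcp_rot: [-0.0, 0.996, -0.092, -0.0]
force: [-0.3, 0.3, -0.7]
grip_width: 88.1
gripper_force: 0.0
[ 1.03486187e+02 -3.29325775e+02 -2.72472866e-01] -100.57237883485277
```

```bash
python3 -m crank '[[[0,0,0,14,-44,0,1],[0,0,0,28,-88,0,1],[0,0,0,42,-132,0,1],[0,0,0,56,-176,0,1],[0,0,0,70,-220,0,1],[0,0,0,84,-264,0,1],[0,0,0,98,-308,0,1],[0,0,0,104,-329,0,1],[0,0,0,104,-329,0,1]]]'; python3 - <<'E'
from h import *
snap('wrist','w1'); 
E
```

```text
t: 2.05
eef_pos: [535.5, 89.8, 269.0]
tcp_rot: [-0.0, 0.996, -0.09, -0.0]
force: [-0.1, -0.0, -0.2]
grip_width: 87.7
gripper_force: 0.0
```

View pics/w1.png

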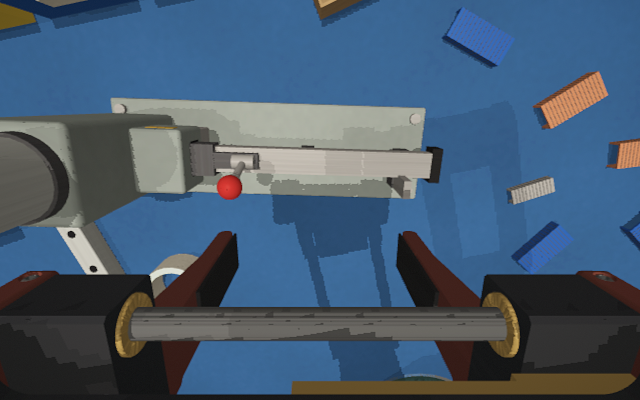

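The wrist view shows the nose face at about column 190, the shoe at (203,158), the knob at (229,187), the rail end near (432,163) and the keeper at (400,185). I'll enlarge it.

```bash
python3 - <<'E'
from h import *
a=cv2.imread('pics/w1.png')
o=np.zeros((600,800,3),np.uint8)
o[:300]=cv2.resize(a[130:205,120:320],(800,300),interpolation=cv2.INTER_CUBIC)
o[300:]=cv2.resize(a[130:205,250:450],(800,300),interpolation=cv2.INTER_CUBIC)
cv2.imwrite('pics/crop2.png',o)
E
```

```text
(no output)
```

View pics/crop2.png

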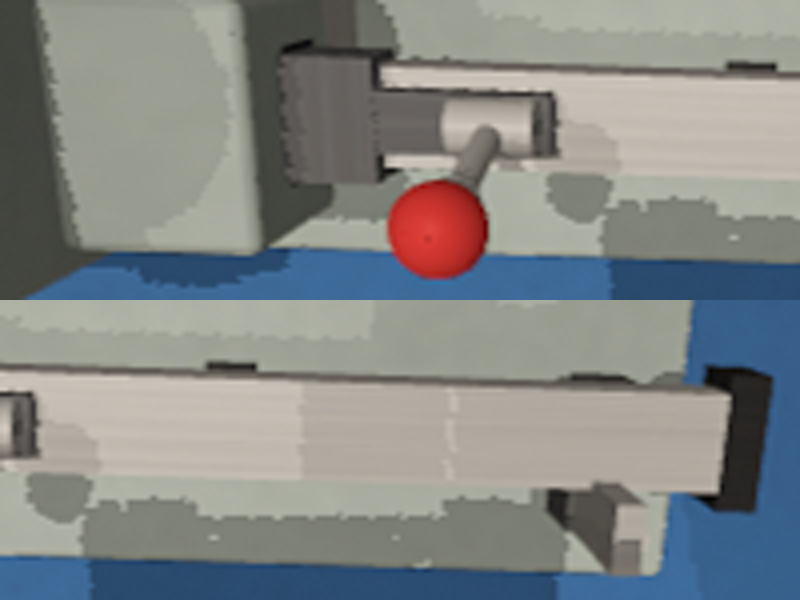

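```bash
cat >> h.py <<'E'
def w(fn,x,y,z): return ray(fn,[(x,y)],z)[0]
E
python3 - <<'E'
from h import *
a=lambda x,y:(120+x/4,130+y/4); b=lambda x,y:(250+x/4,130+(y-300)/4)
far=ray('w1',[a(385,63),b(728,392)],100); near=ray('w1',[a(600,172),b(718,492)],100)
ang=lambda p,q:np.degrees(np.arctan2(p[1]-q[1],p[0]-q[0]))
print(ang(*far),ang(*near)); rear=ray('w1',[b(723,442)],100)[0]
face=ray('w1',[a(287,118)],108.5)[0]; back=ray('w1',[a(380,121)],108.5)[0]; k=ray('w1',[a(438,229)],172)[0]
print('rear',rear,'face',face,'back',back,'knob',k); print(np.linalg.norm((face-rear)[:2]),ang(face,rear),np.linalg.norm((face-back)[:2]))
u=(face-rear)[:2];u/=np.linalg.norm(u);l=np.array([-u[1],u[0]]);print('knob in stapler frame rel gate',(k-face)[:2]@u,(k-face)[:2]@l)
print('rail width',(near[0]-far[0])[:2]@l,(near[1]-far[1])[:2]@l)
print('yaw tool y',np.degrees(np.arctan2(*T()[[1,0],1])))
E
```

```text
77.80012153506422 77.89176383154992
rear [522.11522993 -42.32252001 100.        ] face [579.26880744 225.64599527 108.5       ] back [573.75047484 200.00273765 108.5       ] knob [552.94355389 171.36276634 172.        ]
273.9957236956127 77.96009148021383 26.230300349725702
knob in stapler frame rel gate -58.58039850058137 14.423065890946194
rail width 29.858263287616698 29.390439843146613
yaw tool y -100.38918826232768
```

```bash
python3 -m crank '[[[0,0,1.7,1,-40,10,1],[0,0,1.7,2.5,-81,30,1],[0,0,1.7,2.5,-81,60,1],[0,0,1.7,2.5,-81,90,1],[0,0,1.7,2.5,-81,115,1],[0,0,1.7,2.5,-81,115,1],[0,0,1.7,2.5,-81,115,-0.35],[0,0,1.7,2.5,-81,115,-0.6],[0,0,1.7,2.5,-81,115,-0.6]]]' 25; python3 - <<'E'
from h import *
snap('wrist','w2'); print(arm.state()['grip_width'],arm.state()['gripper_force'])
E
```

```text
t: 3.0
eef_pos: [553.3, 166.2, 156.4]
tcp_rot: [-0.0, 0.994, -0.107, 0.001]
force: [0.4, -0.0, -0.2]
grip_width: 67.4
gripper_force: 0.0
63.5437274837718 0.0
```

View pics/w2.png

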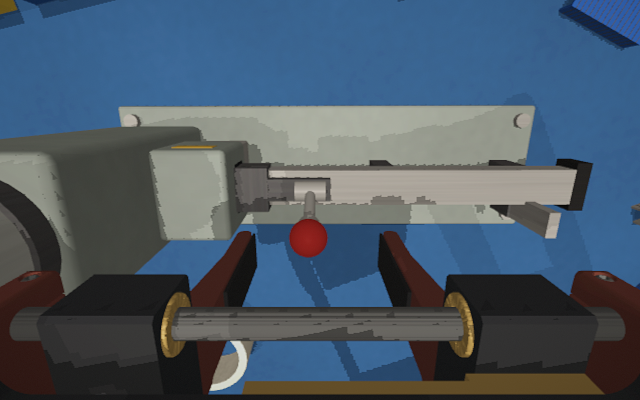

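```bash
python3 - <<'E'
from h import *
k=ray('w2',[(309,238)],170)[0]; M=T(); print(k, M[:3,:3].T@(k-M[:3,3]), M[:3,3])
M2=M.copy(); g=M[:3,3]+M[:3,:3]@[0,0,-18.7]; print(proj('w2',[M[:3,3],g]))
E
```

```text
[552.13412117 171.30235361 170.        ] [ -1.98590244  -4.7199367  -13.85098761] [553.11003876 166.27542642 156.14904131]
[[316.54917637 227.0000476 ]
 [316.50984557 238.14877017]]
```

```bash
python3 -m crank '[[[0,0,0,-2,-3.5,3,-1],[0,0,0,-2,-3.5,3,-1],[0,0,0,-2,-3.5,3,-1],[0,0,0,-2,-3.5,3,-1],[0,0,0,-2,-3.5,3,-1],[0,0,0,-2,-3.5,3,-1]]]' 25
```

```text
t: 3.65
eef_pos: [550.8, 170.2, 151.6]
tcp_rot: [-0.0, 0.994, -0.107, -0.0]
force: [0.1, -0.6, -0.0]
grip_width: 15.3
gripper_force: 0.0
```

```bash
python3 - <<'E'
from h import *
snap('wrist','w3'); print(arm.state()['grip_width'],arm.state()['gripper_force'],arm.state()['force'])
a=cv2.imread('pics/w3.png')[150:330,180:460]; cv2.imwrite('pics/crop3.png',cv2.resize(a,None,fx=2.4,fy=2.4))
E
```

```text
10.988236500313358 0.0 [-0.59029957  0.50275261  0.61060385]
```

View pics/crop3.png

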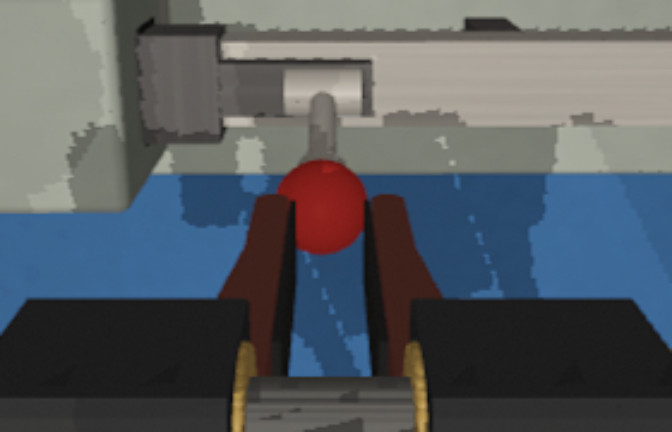

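```bash
python3 - <<'E'
from h import *
def tri(obs):
    A=np.zeros((3,3));b=np.zeros(3)
    for fn,p in obs:
        f=np.load('pics/'+fn+'.npz');o=f['P'][:3,3]; d=ray(fn,[p],0)[0]-o; d/=np.linalg.norm(d); Q=np.eye(3)-np.outer(d,d); A+=Q;b+=Q@o
    return np.linalg.solve(A,b)
print(tri([('w1',(229.5,187.25)),('w2',(309,238))]),tri([('w1',(229.5,187.25)),('w2',(309,238)),('w3',(314,235)),('top0',(266.1,200.5))]))
s=arm.state(); print(s['eef_pos'],s['grip_width'],s['gripper_force'],s['force'])
# side view knob
snap('side','s1'); b=cv2.imread('pics/s1.png')
m=((b[...,2]>140)&(b[...,1]<60)&(b[...,0]<60)); ys,xs=np.where(m); print(len(xs), xs.mean(),ys.mean())
cv2.imwrite('pics/crop4.png',cv2.resize(b[170:290,230:390],None,fx=5,fy=5,interpolation=cv2.INTER_CUBIC))
E
```

```text
[553.15525877 171.06041777 172.68639599] [551.65887784 172.47326024 167.73830625]
[550.8277767  170.20516237 151.56577064] 10.988236500313358 0.0 [-0.59029957  0.50275261  0.61060385]
69 333.1304347826087 312.2608695652174
```

View pics/crop4.png

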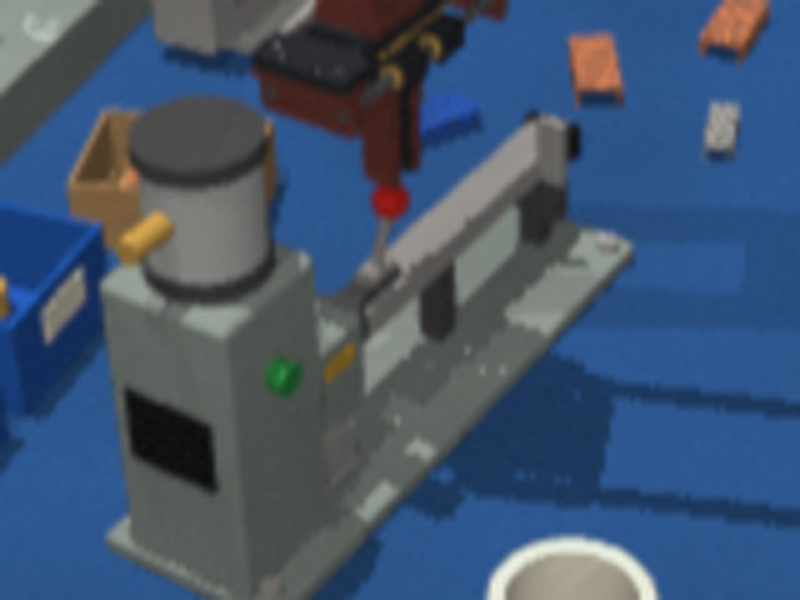

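The side view shows the red knob at crop (390,200), i.e. px (308,210), just beyond the fingertips. I'll triangulate it with the side view.

```bash
python3 - <<'E'
from h import *
def tri(obs):
    A=np.zeros((3,3));b=np.zeros(3)
    for fn,p in obs:
        f=np.load('pics/'+fn+'.npz');o=f['P'][:3,3]; d=ray(fn,[p],0)[0]-o; d/=np.linalg.norm(d); Q=np.eye(3)-np.outer(d,d); A+=Q;b+=Q@o
    return np.linalg.solve(A,b)
S=('s1',(308,210))
for o in ('w1',(229.5,187.25)),('w2',(309,238)),('w3',(314,235)),('top0',(266.1,200.5)): print(tri([S,o]))
M=T();print(proj('s1',[M[:3,3],M[:3,3]+[0,0,18.7]]),'crop4 = (px-(230,170))*5')
for z in (140,150,160,170): print(z,ray('w3',[(314,235)],z)[0],proj('s1',ray('w3',[(314,235)],z)))
E
```

```text
[551.68712006 171.5664326  170.14442968]
[551.47173082 171.03537904 169.69190531]
[551.87219885 170.92984288 169.36741567]
[550.31209122 173.36298042 171.86708975]
[[308.27706909 214.75145186]
 [308.10785555 209.80208732]] crop4 = (px-(230,170))*5
140 [540.76241654 174.29920723 140.        ] [[310.90655601 219.16942695]]
150 [544.83425853 173.31807904 150.        ] [[309.71802566 216.11188724]]
160 [548.90610052 172.33695085 160.        ] [[308.52318993 213.03812668]]
170 [552.9779425  171.35582266 170.        ] [[307.3219985  209.94801585]]
```

Every view agrees that the ball is at (551.5,171.3,170). The real fingertips sit about 25–28 mm short of the reported TCP, so the fingers closed above the ball. I'll open, go lower and close again.

```bash
python3 -m crank '[[[0,0,0,0,-1,0,0.35],[0,0,0,0,-1,0,0.35],[0,0,0,0,-1,0,0.35],[0,0,0,0,-1,0,0.35],[0,0,0,0,-1,5,0.35],[0,0,0,0,-1,15,0.35],[0,0,0,0,-1,22,0.35],[0,0,0,0,-1,22,-0.3],[0,0,0,0,-1,22,-1],[0,0,0,0,-1,22,-1]]]' 25; python3 -m crank '[[[0,0,0,0,0,0,-1],[0,0,0,0,0,0,-1],[0,0,0,0,0,0,-1]]]'
```

```text
t: 4.75
eef_pos: [551.2, 171.2, 129.7]
tcp_rot: [-0.0, 0.994, -0.107, 0.0]
force: [0.3, -0.0, 0.8]
grip_width: 38.9
gripper_force: 0.0
t: 5.05
eef_pos: [551.6, 172.1, 130.0]
tcp_rot: [-0.001, 0.994, -0.107, 0.001]
force: [1.5, 3.1, -0.9]
grip_width: 23.0
gripper_force: 25.0
```

```bash
python3 -m crank '[[[0,0,0,0,10,0,-1],[0,0,0,0,32,0,-1],[0,0,0,0,55,0,-1],[0,0,0,0,80,0,-1],[0,0,0,0,105,0,-1],[0,0,0,0,130,0,-1],[0,0,0,0,155,0,-1],[0,0,0,0,175,0,-1],[0,0,0,0,188,0,-1],[0,0,0,0,192,0,-1]]]' 30; python3 - <<'E'
from h import *
m=T(); u=np.array([.2096,.9778]); l=np.array([-.9778,.2096]); d=m[:2,3]-[579.3,225.6]; print(d@u,d@l,np.degrees(np.arctan2(*m[[1,0],1])),arm.state()['force'][:2]@u)
snap('wrist','w4')
E
```

```text
t: 6.05
eef_pos: [510.9, -14.8, 129.8]
tcp_rot: [-0.002, 0.994, -0.108, 0.001]
force: [4.2, 12.5, -1.1]
grip_width: 22.5
gripper_force: 30.0
-249.4344979645675 16.46254901940129 -102.3698543904868 13.13639657493564
```

```bash
python3 -m crank '[[[0,0,0,0,3,0,-1],[0,0,0,0,3,0,-1],[0,0,0,-4,3,1,-1],[0,0,0,-9,3,3,-1],[0,0,0,-14.7,3,5.6,-1],[0,0,0,-19,3,8,-1],[0,0,0,-22.5,3,10.6,-1],[0,0,0,-26,3,13.5,-1],[0,0,0,-29.5,3,17,-1],[0,0,0,-29.5,3,17,-1]]]'; python3 - <<'E'
from h import *
m=T(); u=np.array([.2096,.9778]); l=np.array([-.9778,.2096]); d=m[:2,3]-[579.3,225.6]; print(d@u,d@l,arm.state()['force'][:2]@u,arm.state()['force'][:2]@l)
E
```

```text
t: 7.1
eef_pos: [481.3, -10.5, 112.8]
tcp_rot: [-0.002, 0.994, -0.107, 0.001]
force: [3.0, 12.2, -0.3]
grip_width: 22.0
gripper_force: 30.0
-251.3580196123054 46.362367124190676 12.540202444480252 -0.371699693560829
```

```bash
python3 -m crank '[[[0,0,0,0,-1,0,-1],[0,0,0,0,-2,0,-1],[0,0,0,0,-3,0,-1],[0,0,0,0,-3.5,0,-1],[0,0,0,0,-3.5,0,-1]]]'; python3 - <<'E'
from h import *
m=T(); u=np.array([.2096,.9778]); l=np.array([-.9778,.2096]); d=m[:2,3]-[579.3,225.6]; print(d@u,d@l,arm.state()['force'][:2]@u,arm.state()['force'][:2]@l)
E
```

```text
t: 7.6
eef_pos: [482.2, -7.3, 112.9]
tcp_rot: [-0.002, 0.994, -0.107, 0.0]
force: [2.8, 10.5, 0.8]
grip_width: 22.1
gripper_force: 30.0
-248.0581319873959 46.15066482489924 10.823289270493516 -0.576929337189483
```

```bash
python3 -m crank '[[[0,0,0,0,-1,0,-1],[0,0,0,0,-2,0,-1],[0,0,0,0,-2,0,-1]]]'; python3 - <<'E'
from h import *
u=np.array([.2096,.9778]); l=np.array([-.9778,.2096])
m=T();d=m[:2,3]-[579.3,225.6]; print(d@u,d@l,arm.state()['force'])
snap('side','s2'); b=cv2.imread('pics/s2.png'); m=((b[...,2]>120)&(b[...,1]<60)&(b[...,0]<60)); m[300:]=0; ys,xs=np.where(m);print(len(xs),np.median(xs),np.median(ys))
for a in (.5,.6,.7,.8,.9):
  k=np.array([579.3,225.6])-250*u+62*np.sin(a)*l; print(a,proj('s2',[*k,110+62*np.cos(a)]))
cv2.imwrite('pics/crop5.png',cv2.resize(b[150:250,300:400],None,fx=6,fy=6,interpolation=cv2.INTER_CUBIC))
E
```

```text
t: 7.9
eef_pos: [482.2, -7.1, 112.9]
tcp_rot: [-0.001, 0.994, -0.107, 0.0]
force: [0.9, 5.1, 2.5]
grip_width: 22.2
gripper_force: 30.0
-247.8643253957259 46.17742839519259 [0.88597469 5.11608846 2.46779653]
0 nan nan
0.5 [[343.08422584 184.83506914]]
0.6 [[344.42475215 186.08607907]]
0.7 [[345.67327087 187.43768367]]
0.8 [[346.8161267  188.87518216]]
0.9 [[347.84091419 190.38286016]]
  return _methods._mean(a, axis=axis, dtype=dtype,
  ret = ret.dtype.type(ret / rcount)
```

View pics/crop5.png

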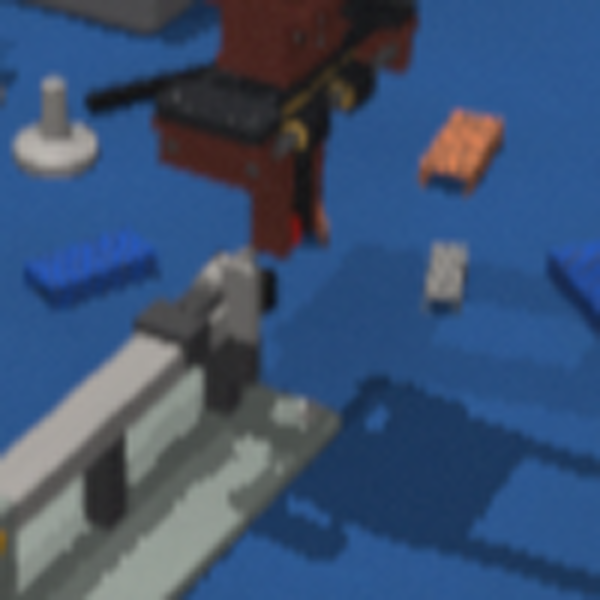

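Position has stalled while the pull drops from 10.8 to 5.1 N, so the stem is resting on the keeper. I'll ease off the rest and release.

```bash
python3 -m crank '[[[0,0,0,0,-1,0,-1],[0,0,0,0,-2,0,-1],[0,0,0,0,-2,0,-1]]]'; python3 -m crank '[[[0,0,0,0,0,0,0],[0,0,0,0,0,0,0.3],[0,0,0,0,0,0,0.3],[0,0,0,0,0,0,0.3],[0,0,0,0,0,-20,0.3],[0,0,0,0,0,-60,0.3],[0,0,0,0,0,-100,0.5]]]'; python3 - <<'E'
from h import *
snap('wrist','w5')
a=cv2.imread('pics/w5.png'); b=a.astype(int); m=((b[...,2]>110)&(b[...,1]<60)&(b[...,0]<60)); m[270:]=0
n,l,s,c=cv2.connectedComponentsWithStats(m.astype(np.uint8)); i=1+np.argmax(s[1:,4]); print(s[i],c[i],ray('w5',[c[i]],153))
# stick move
print(T()[:3,3],[ (totool([x,y,250]),) for x,y in ((554,-263.5),(463.6,-367.7))],np.degrees(np.arctan2(*T()[[1,0],1])))
E
```

```text
t: 8.25
eef_pos: [482.1, -6.8, 112.8]
tcp_rot: [0.001, 0.994, -0.106, -0.0]
force: [-2.1, -3.2, 4.7]
grip_width: 22.4
gripper_force: 30.0
t: 8.95
eef_pos: [481.6, -5.6, 213.0]
tcp_rot: [-0.0, 0.994, -0.107, -0.001]
force: [0.7, -0.2, 0.2]
grip_width: 62.2
gripper_force: 0.0
[305 183  28  28 600] [318.07333333 196.20166667] [[485.30364839  -7.59137296 153.        ]]
[486.15268305  -6.2681422  219.92263835] [(array([121.04186363, 237.01373507, -29.14603583]),), (array([ 54.75831624, 357.99239939, -29.81992307]),)] -102.22435872955977
```

The handle is latched with the knob at about 0.77 rad. Next is stick A, held slightly behind its centre to keep the camera clear of the column.

```bash
python3 -m crank '[[[0,0,-8,15,28,0,0.4],[0,0,-16,30,56,0,0.4],[0,0,-24,45,84,0,0.4],[0,0,-32,60,112,0,0.4],[0,0,-40,75,140,0,0.4],[0,0,-48,90,168,0,0.4],[0,0,-56,105,196,0,0.4],[0,0,-64,120,225,0,0.4],[0,0,-72,130,250,10,0.4],[0,0,-80,132,253,20,0.4]]]'; python3 -m crank '[[[0,0,-8,0,0,0,0.4],[0,0,-16,0,0,0,0.4],[0,0,-24,0,0,0,0.4],[0,0,-32,0,0,0,0.4],[0,0,-40,0,0,0,0.4],[0,0,-45,0,0,0,0.4],[0,0,-45,0,0,0,0.4],[0,0,-45,0,0,0,0.4]]]'; python3 - <<'E'
from h import *
snap('wrist','w6'); m=T(); print(m[:3,3],np.degrees(np.arctan2(*m[[1,0],0])))
E
```

```text
t: 10.0
eef_pos: [558.7, -284.6, 192.0]
tcp_rot: [0.001, 0.829, 0.559, 0.0]
force: [1.0, 0.7, 0.6]
grip_width: 61.5
gripper_force: 0.0
t: 10.8
eef_pos: [557.8, -280.9, 192.3]
tcp_rot: [-0.0, 0.555, 0.832, 0.0]
force: [-0.5, -0.3, 0.5]
grip_width: 61.5
gripper_force: 0.0
[ 557.83650755 -280.97056312  192.32829381] 112.63794073850879
```

View pics/w6.png

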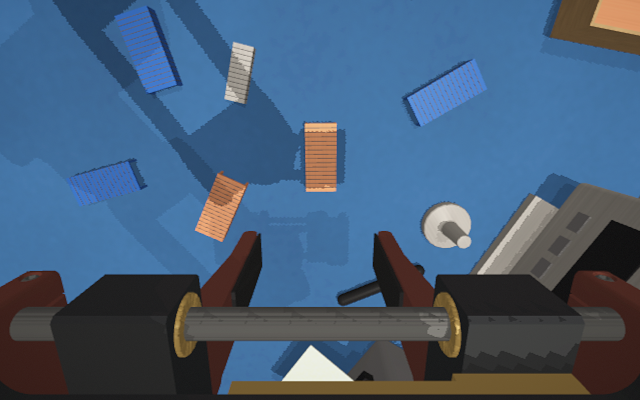

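Stick A is at (320,157), nearly parallel to the image's vertical. Stick B is at (221,207) and the narrow stick is at (239,72).

```bash
python3 - <<'E'
from h import *
p=ray('w6',[(304.5,123),(336.5,123),(337,191),(305.5,191)],18); c=p.mean(0); print(c,[np.linalg.norm(p[i]-p[(i+1)%4]) for i in range(4)])
d=(p[0]+p[1]-p[2]-p[3]); print('yaw',np.degrees(np.arctan2(d[1],d[0])))
M=T(); print('tool',M[:3,:3].T@(c-M[:3,3]))
q=ray('w6',[(219,173),(246,185),(221,242),(195,228)],18); print('B',q.mean(0),[np.linalg.norm(q[i]-q[(i+1)%4]) for i in range(4)]); d=q[0]+q[1]-q[2]-q[3];print(np.degrees(np.arctan2(d[1],d[0])))
E
```

```text
[ 557.02232384 -264.05469654   18.        ] [np.float64(36.39232255820085), np.float64(80.04083794445913), np.float64(38.018751253870086), np.float64(80.01484484756996)]
yaw 113.49174798762404
tool [ 15.87864665   5.76573496 174.3324076 ]
B [ 466.7648314  -368.11760346   18.        ] [np.float64(34.43541226599734), np.float64(82.56092438923515), np.float64(36.227892424670465), np.float64(78.59663663936853)]
86.07804054100035
```

```bash
python3 -m crank '[[[0,0,-0.9,-4,5.8,40,0.4],[0,0,-0.9,-4,5.8,85,0.4],[0,0,-0.9,-4,5.8,130,0.4],[0,0,-0.9,-4,5.8,165,0.4],[0,0,-0.9,-4,5.8,185,0.4],[0,0,-0.9,-4,5.8,192,0.4],[0,0,-0.9,-4,5.8,192,0.4]]]'; python3 - <<'E'
from h import *
snap('side','s3'); b=cv2.imread('pics/s3.png'); p=proj('s3',[557,-264,18])[0].astype(int);print(p, proj('s3',[T()[:3,3]]),arm.state()['force'])
cv2.imwrite('pics/crop6.png',cv2.resize(b[p[1]-50:p[1]+30,p[0]-50:p[0]+50],None,fx=6,fy=6,interpolation=cv2.INTER_CUBIC))
E
```

```text
t: 11.55
eef_pos: [564.2, -282.1, -0.3]
tcp_rot: [-0.001, 0.547, 0.837, 0.0]
force: [0.1, -0.1, 0.4]
grip_width: 61.7
gripper_force: 0.0
[347 182] [[347.28812641 183.07618087]] [-0.09813112 -0.42871979  0.43300281]
```

View pics/crop6.png

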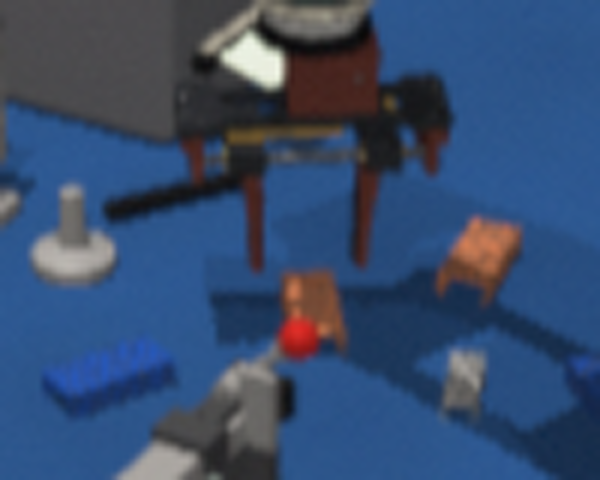

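The tips are still clearly above the bench. I've used up the picture allowance, so from here I go by force and image code. I'll lower carefully until the bench is felt.

```bash
python3 -m crank '[[[0,0,0,0,0,10,0.4],[0,0,0,0,0,18,0.4],[0,0,0,0,0,18,0.4]]]'; python3 -m crank '[[[0,0,0,0,0,2,0.4],[0,0,0,0,0,4,0.4],[0,0,0,0,0,4,0.4]]]';python3 -m crank '[[[0,0,0,0,0,2,0.4],[0,0,0,0,0,4,0.4],[0,0,0,0,0,4,0.4]]]'
```

```text
t: 11.9
eef_pos: [564.3, -282.1, -18.0]
tcp_rot: [-0.0, 0.547, 0.837, 0.0]
force: [-0.5, 0.0, 0.9]
grip_width: 61.3
gripper_force: 0.0
t: 12.2
eef_pos: [564.7, -282.4, -21.5]
tcp_rot: [-0.0, 0.547, 0.837, 0.0]
force: [0.1, 0.7, 0.0]
grip_width: 61.8
gripper_force: 0.0
t: 12.5
eef_pos: [564.5, -282.3, -25.8]
tcp_rot: [-0.0, 0.547, 0.837, 0.0]
force: [-0.1, -0.1, -0.9]
grip_width: 61.6
gripper_force: 0.0
```

```bash
python3 -m crank '[[[0,0,0,0,0,1.5,0.4],[0,0,0,0,0,3,0.4],[0,0,0,0,0,3,0.4]]]'
```

```text
t: 12.8
eef_pos: [564.6, -282.3, -28.7]
tcp_rot: [-0.0, 0.547, 0.837, 0.0]
force: [0.2, -0.6, -0.1]
grip_width: 61.6
gripper_force: 0.0
```

```bash
python3 -m crank '[[[0,0,0,0,0,0,-0.1],[0,0,0,0,0,0,-1],[0,0,0,0,0,0,-1],[0,0,0,0,0,0,-1],[0,0,0,0,0,0,-1],[0,0,0,0,0,0,-1]]]' 20
```

```text
t: 13.4
eef_pos: [564.8, -282.5, -28.4]
tcp_rot: [0.0, 0.547, 0.837, 0.0]
force: [-0.3, 0.4, 0.9]
grip_width: 35.8
gripper_force: 20.0
```

```bash
python3 -m crank '[[[0,0,0,0,0,-15,-1],[0,0,0,0,0,-50,-1],[0,0,0,0,0,-90,-1],[0,0,0,0,0,-130,-1],[0,0,0,0,0,-170,-1],[0,0,0,0,0,-205,-1],[0,0,4,20,9,-213,-1],[0,0,8,50,22,-213,-1],[0,0,13,87,38,-213,-1],[0,0,18,125,55,-213,-1]]]'; python3 - <<'E'
from h import *
m=T(); print(totool([564.6,157.2,185]),np.degrees(np.arctan2(*m[[1,0],0])),arm.state()['grip_width'])
E
```

```text
t: 14.4
eef_pos: [564.7, -144.9, 185.9]
tcp_rot: [0.001, 0.673, 0.74, 0.0]
force: [-0.0, 1.0, -1.1]
grip_width: 36.0
gripper_force: 20.0
[300.79007469  28.25452329   0.78037797] 95.3909297747593 35.977821454755606
```

```bash
python3 -m crank '[[[0,0,4,40,4,0,-1],[0,0,8,80,8,0,-1],[0,0,13,120,11,0,-1],[0,0,17.8,160,15,0,-1],[0,0,17.8,200,19,0,-1],[0,0,17.8,240,22,0,-1],[0,0,17.8,280,26,0,-1],[0,0,17.8,300,28,30,-1],[0,0,17.8,300,28,70,-1],[0,0,17.8,300,28,90,-1]]]'; python3 -m crank '[[[0,0,0,0,0,0,-1],[0,0,0,0,0,0,-1]]]'; python3 - <<'E'
from h import *
c=snap('wrist','w7'); m=T(); print(m[:3,3],np.degrees(np.arctan2(*m[[1,0],0])))
d=m[:2,3]-[579.3,225.6]; u=np.array([.2096,.9778]); l=np.array([-.9778,.2096]);print(d@u,d@l)
f=c['frame']
for r in (30,60,90,110,130,150,170,190,205,215,225,232): print(r,[tuple(f[r,x][::-1].tolist()) for x in range(260,384,8)])
E
```

```text
t: 15.4
eef_pos: [561.3, 156.3, 93.0]
tcp_rot: [-0.001, 0.777, 0.629, -0.001]
force: [-1.5, 0.2, -1.2]
grip_width: 35.9
gripper_force: 20.0
t: 15.6
eef_pos: [563.4, 155.4, 95.6]
tcp_rot: [0.0, 0.778, 0.628, 0.0]
force: [0.5, 0.4, -0.1]
grip_width: 35.7
gripper_force: 20.0
[564.31323275 155.41722663  96.27348883] 77.8490144799488
-71.76594222088146 -0.05624828446082691
30 [(155, 158, 147), (155, 160, 147), (156, 159, 146), (156, 159, 148), (155, 159, 147), (157, 161, 148), (157, 162, 150), (159, 161, 149), (158, 163, 150), (158, 162, 150), (158, 162, 150), (159, 162, 150), (160, 164, 151), (159, 162, 150), (158, 162, 151), (158, 161, 150)]
60 [(170, 174, 161), (157, 161, 149), (158, 162, 150), (159, 162, 150), (160, 163, 151), (159, 163, 151), (161, 164, 153), (160, 163, 151), (161, 163, 151), (162, 165, 153), (162, 166, 154), (161, 166, 154), (162, 165, 153), (162, 165, 153), (162, 166, 153), (161, 165, 153)]
90 [(173, 176, 164), (173, 176, 165), (172, 176, 163), (172, 176, 164), (174, 176, 165), (161, 165, 152), (164, 167, 155), (162, 166, 153), (161, 165, 153), (162, 165, 153), (16
[... 1811 characters left out ...]
, 112, 75), (171, 110, 74), (220, 154, 106), (169, 109, 74), (172, 112, 75), (172, 112, 76), (169, 108, 74), (132, 135, 124), (131, 135, 124), (137, 140, 129), (179, 183, 170)]
225 [(130, 133, 123), (132, 135, 124), (131, 133, 123), (175, 113, 77), (172, 111, 75), (174, 112, 76), (175, 114, 78), (174, 112, 76), (170, 109, 73), (173, 113, 76), (173, 112, 76), (170, 108, 73), (113, 116, 106), (112, 116, 106), (118, 121, 112), (179, 182, 171)]
232 [(129, 132, 121), (78, 52, 46), (71, 35, 30), (175, 113, 77), (172, 111, 75), (174, 113, 77), (174, 113, 76), (173, 110, 75), (170, 109, 74), (171, 111, 75), (172, 112, 76), (169, 108, 73), (70, 34, 28), (70, 34, 28), (107, 111, 101), (163, 166, 154)]
```

```bash
cat > al.py <<'E'
from h import *
import sys
fn=sys.argv[1]; zt=float(sys.argv[2])
f=np.load('pics/'+fn+'.npz'); M=f['P']; a=cv2.imread('pics/'+fn+'.png').astype(float); c=np.array([[0.001,.96,.279,77.745],[1,-.001,-.001,.762],[0,.279,-.96,-200.224],[0,0,0,1]]); Tm=M@np.linalg.inv(c)
def lat(u,v,z): p=ray(fn,[(u,v)],z)[0]; return (Tm[:3,:3].T@(p-Tm[:3,3]))[:2].round(2)
def edges(r,lo=262,hi=372,k=3,ch=None):
    x=a[r-1:r+2].mean(0); x=(x[:,2]-x[:,0]) if ch=='c' else x.mean(1); g=np.abs(cv2.GaussianBlur(np.gradient(x)[None],(5,1),0)[0])
    return sorted((int(i),round(float(g[i]),1)) for i in range(lo,hi) if g[i]>4 and g[i]==g[i-2:i+3].max())
for r in map(int,sys.argv[3].split(',')): 
    print(r,'gray',[(u,g,lat(u,r,100).tolist()) for u,g in edges(r)])
for r in map(int,sys.argv[4].split(',')): 
    print(r,'copper',[(u,g,lat(u,r,zt).tolist()) for u,g in edges(r,ch='c')])
E
python3 al.py w7 142.5 122,128,134 155,180,205,220
```

```text
122 gray [(278, 4.6, [68.06, -22.23]), (283, 13.7, [68.06, -19.26]), (292, 23.1, [68.07, -13.91]), (341, 8.5, [68.11, 15.2])]
128 gray [(283, 14.2, [64.57, -19.36]), (292, 27.0, [64.58, -13.98]), (341, 12.0, [64.61, 15.28])]
134 gray [(272, 12.3, [61.04, -26.06]), (281, 6.5, [61.05, -20.66]), (292, 23.2, [61.05, -14.06]), (299, 12.1, [61.06, -9.86]), (308, 6.4, [61.06, -4.45]), (313, 6.7, [61.07, -1.45]), (324, 5.0, [61.08, 5.15]), (330, 12.1, [61.08, 8.75]), (333, 19.0, [61.08, 10.55]), (336, 16.2, [61.08, 12.35]), (340, 8.7, [61.09, 14.75]), (346, 6.3, [61.09, 18.35]), (351, 6.6, [61.09, 21.36])]
155 copper [(278, 31.7, [54.79, -17.71]), (354, 29.9, [54.83, 18.66])]
180 copper [(279, 18.7, [42.53, -17.62]), (353, 19.7, [42.57, 18.58])]
205 copper [(280, 31.3, [29.71, -17.53]), (339, 4.7, [29.74, 11.98]), (353, 28.2, [29.75, 18.99])]
220 copper [(281, 20.2, [21.74, -17.27]), (352, 23.1, [21.77, 18.74])]
```

Rail centre is +0.63 mm and stick centre +0.5 mm in the tool frame, so they're aligned. Lowering.

```bash
python3 -m crank '[[[0,0,0,0,0,8,-1],[0,0,0,0,0,16,-1],[0,0,0,0,0,22,-1],[0,0,0,0,0,26,-1],[0,0,0,0,0,28,-1],[0,0,0,0,0,28,-1]]]'; python3 -m crank '[[[0,0,0,0,0,3,-1],[0,0,0,0,0,6,-1],[0,0,0,0,0,6,-1]]]'
```

```text
t: 16.25
eef_pos: [562.9, 155.3, 66.2]
tcp_rot: [-0.0, 0.778, 0.628, -0.0]
force: [0.4, 0.2, -1.5]
grip_width: 35.8
gripper_force: 20.0
t: 16.55
eef_pos: [562.9, 155.4, 60.2]
tcp_rot: [-0.0, 0.778, 0.628, -0.0]
force: [0.2, -0.6, -0.3]
grip_width: 35.9
gripper_force: 20.0
```

```bash
python3 -m crank '[[[0,0,0,0,0,2,-1],[0,0,0,0,0,3.5,-1],[0,0,0,0,0,3.5,-1]]]'; python3 -m crank '[[[0,0,0,0,0,1,-1],[0,0,0,0,0,1,-1]]]'
```

```text
t: 16.85
eef_pos: [563.1, 155.4, 56.9]
tcp_rot: [-0.0, 0.778, 0.628, -0.0]
force: [0.2, -0.6, -1.0]
grip_width: 36.0
gripper_force: 20.0
t: 17.05
eef_pos: [563.3, 155.4, 56.2]
tcp_rot: [0.0, 0.778, 0.628, 0.0]
force: [-0.6, -1.2, -0.3]
grip_width: 35.6
gripper_force: 20.0
```

```bash
python3 -m crank '[[[0,0,0,3,0,0.5,-1],[0,0,0,6,0,0.5,-1],[0,0,0,8,0,0.5,-1],[0,0,0,8,0,0.5,-1]]]' ; python3 -m crank '[[[0,0,0,1,0,0,-1],[0,0,0,2,0,0,-1],[0,0,0,3,0,0,-1],[0,0,0,3,0,0,-1]]]'
```

```text
t: 17.45
eef_pos: [565.4, 163.4, 56.1]
tcp_rot: [0.0, 0.778, 0.629, 0.0]
force: [-0.8, -2.6, 4.9]
grip_width: 35.6
gripper_force: 20.0
t: 17.85
eef_pos: [565.9, 166.1, 56.1]
tcp_rot: [0.0, 0.778, 0.629, 0.0]
force: [-0.5, -3.1, 5.7]
grip_width: 35.9
gripper_force: 20.0
```

```bash
python3 -m crank '[[[0,0,0,1,0,0,-1],[0,0,0,2,0,0,-1],[0,0,0,2,0,0,-1]]]'; python3 -m crank '[[[0,0,0,1,0,0,-1],[0,0,0,2,0,0,-1],[0,0,0,2,0,0,-1]]]'
```

```text
t: 18.15
eef_pos: [566.2, 167.5, 56.1]
tcp_rot: [0.001, 0.778, 0.629, -0.0]
force: [-0.4, -5.8, 5.3]
grip_width: 35.9
gripper_force: 20.0
t: 18.45
eef_pos: [566.1, 167.5, 56.0]
tcp_rot: [0.001, 0.778, 0.629, -0.002]
force: [-2.4, -11.9, 9.2]
grip_width: 35.7
gripper_force: 20.0
```

Stick A is against the gate: the push rose to 12 N with no further motion. Releasing, then going for stick B.

```bash
python3 -m crank '[[[0,0,0,-1.5,0,-0.5,-1],[0,0,0,-1.5,0,-0.5,0.2],[0,0,0,-1.5,0,-0.5,0.3],[0,0,0,-1.5,0,-0.5,0.3],[0,0,0,-1.5,0,-20,0.3],[0,0,0,-1.5,0,-60,0.3],[0,0,0,-1.5,0,-100,0.4],[0,0,0,-20,0,-130,0.4],[0,0,0,-60,0,-135,0.4],[0,0,0,-105,0,-135,0.4]]]'; python3 - <<'E'
from h import *
m=T(); print(m[:3,3],totool([466.8,-368.1,190]),np.degrees(np.arctan2(*m[[1,0],0])))
E
```

```text
t: 19.45
eef_pos: [545.7, 67.7, 192.5]
tcp_rot: [0.001, 0.777, 0.629, 0.002]
force: [1.0, -0.8, -0.7]
grip_width: 61.4
gripper_force: 0.0
[545.70375095  67.66867196 192.51132953] [-442.65826159   13.28595747    1.89497579] 78.01658560976041
```

```bash
python3 -m crank '[[[0,0,-1,-25,1,0,0.4],[0,0,-2,-70,2,0,0.4],[0,0,-3,-115,3,0,0.4],[0,0,-4,-160,5,0,0.4],[0,0,-5,-205,6,0,0.4],[0,0,-6,-250,8,0,0.4],[0,0,-7,-295,9,0,0.4],[0,0,-8,-340,10,0,0.4],[0,0,-8,-385,12,0,0.4],[0,0,-8,-425,13,0,0.4]]]'; python3 -m crank '[[[0,0,0,-10,0,0,0.4],[0,0,0,-10,0,0,0.4],[0,0,0,-10,0,0,0.4]]]'; python3 - <<'E'
from h import *
c=snap('wrist','w8'); m=T(); print(m[:3,3],np.degrees(np.arctan2(*m[[1,0],0])))
f=c['frame'].astype(int); k=((f[...,2]-f[...,0]>50)&(f[...,2]>110)).astype(np.uint8); k[235:]=0
n,l,s,ce=cv2.connectedComponentsWithStats(k)
for i in range(1,n):
    if s[i,4]>150:
        ys,xs=np.where(l==i); r=cv2.minAreaRect(np.c_[xs,ys].astype(np.float32)); b=cv2.boxPoints(r); p=ray('w8',b,18); q=ray('w8',[r[0]],18)[0]; L=[p[1]-p[0],p[2]-p[1]]; d=max(L,key=np.linalg.norm)
        print(s[i],b.round().tolist(),q,'tool',m[:3,:3].T@(q-m[:3,3]),[np.linalg.norm(x) for x in L],np.degrees(np.arctan2(d[1],d[0])))
E
```

```text
t: 20.45
eef_pos: [467.4, -352.8, 190.5]
tcp_rot: [0.0, 0.732, 0.681, 0.0]
force: [0.4, 0.8, 0.3]
grip_width: 61.4
gripper_force: 0.0
t: 20.75
eef_pos: [467.0, -359.4, 190.2]
tcp_rot: [-0.001, 0.732, 0.681, 0.0]
force: [1.7, 1.0, 0.2]
grip_width: 61.3
gripper_force: 0.0
[ 467.07669287 -358.99099713  190.32023643] 85.92403683800589
[ 300  145   32   68 1956] [[300.0, 145.0], [331.0, 145.0], [331.0, 212.0], [300.0, 212.0]] [ 466.17751777 -366.74595707   18.        ] tool [ -8.04025596  -0.26632676 172.30930084] [np.float64(35.73170105858258), np.float64(81.41292997238739)] -93.38795991455183
```

```bash
python3 -m crank '[[[0,0,-0.7,-8,0,40,0.4],[0,0,-0.7,-8,0,85,0.4],[0,0,-0.7,-8,0,130,0.4],[0,0,-0.7,-8,0,170,0.4],[0,0,-0.7,-8,0,200,0.4],[0,0,-0.7,-8,0,213,0.4],[0,0,-0.7,-8,0,218,0.4],[0,0,-0.7,-8,0,218,0.4]]]'; python3 -m crank '[[[0,0,0,0,0,0,-0.1],[0,0,0,0,0,0,-1],[0,0,0,0,0,0,-1],[0,0,0,0,0,0,-1],[0,0,0,0,0,0,-1],[0,0,0,0,0,0,-1]]]' 20
```

```text
t: 21.6
eef_pos: [467.0, -368.4, -27.0]
tcp_rot: [0.0, 0.728, 0.686, 0.0]
force: [-0.7, 0.3, 0.8]
grip_width: 61.6
gripper_force: 0.0
t: 22.2
eef_pos: [466.7, -369.3, -26.5]
tcp_rot: [0.001, 0.728, 0.686, 0.0]
force: [-1.4, 0.6, 6.0]
grip_width: 35.9
gripper_force: 20.0
```

```bash
python3 -m crank '[[[0,0,0,0,0,-15,-1],[0,0,0,0,0,-50,-1],[0,0,0,0,0,-95,-1],[0,0,0,0,0,-140,-1],[0,0,0,0,0,-180,-1],[0,0,1,15,2,-208,-1],[0,0,2,50,6,-213,-1],[0,0,3,95,11.5,-213,-1],[0,0,4,140,17,-213,-1],[0,0,5,185,22.5,-213,-1]]]'; python3 -m crank '[[[0,0,1,45,9,0,-1],[0,0,2,90,17,0,-1],[0,0,3,135,25,0,-1],[0,0,3.7,180,33,0,-1],[0,0,3.7,225,42,0,-1],[0,0,3.7,260,52,0,-1],[0,0,3.7,280,59,0,-1],[0,0,3.7,285,60,0,-1],[0,0,3.7,285,60,0,-1]]]'; python3 - <<'E'
from h import *
m=T(); print(m[:3,3],totool([552.5,100.4,95]),np.degrees(np.arctan2(*m[[1,0],0])))
E
```

```text
t: 23.2
eef_pos: [499.7, -183.9, 186.6]
tcp_rot: [0.0, 0.758, 0.653, 0.0]
force: [1.8, 0.2, -0.2]
grip_width: 35.8
gripper_force: 20.0
t: 24.1
eef_pos: [600.7, 87.9, 185.9]
tcp_rot: [0.0, 0.777, 0.629, -0.0]
force: [0.2, 0.2, -0.5]
grip_width: 36.0
gripper_force: 20.0
[600.72635809  87.91573706 185.92976075] [  2.15216963 -49.75783205  90.9361652 ] 77.93722555047513
```

```bash
python3 -m crank '[[[0,0,0,2,-25,0,-1],[0,0,0,2,-49.7,20,-1],[0,0,0,2,-49.7,60,-1],[0,0,0,2,-49.7,86,-1],[0,0,0,2,-49.7,90,-1],[0,0,0,2,-49.7,90,-1],[0,0,0,2,-49.7,90,-1]]]'; python3 - <<'E'
from h import *
snap('wrist','w9'); m=T(); print(m[:3,3],np.degrees(np.arctan2(*m[[1,0],0]))); d=m[:2,3]-[579.3,225.6]; print(d@[.2096,.9778],d@[-.9778,.2096])
E
python3 al.py w9 141 100,110,120,130,140 165,185,205,220
```

```text
t: 24.8
eef_pos: [554.1, 99.4, 97.1]
tcp_rot: [0.001, 0.778, 0.628, 0.001]
force: [0.6, -0.0, -0.4]
grip_width: 35.5
gripper_force: 20.0
[554.3247833   99.60439696  97.27047481] 77.82438754139447
-128.43330607507602 -1.9879115111828172
100 gray [(276, 15.5, [80.58, -23.16]), (281, 13.0, [80.58, -20.22])]
110 gray [(276, 15.5, [74.91, -23.36]), (281, 12.2, [74.92, -20.4])]
120 gray [(276, 15.3, [69.15, -23.56]), (281, 11.6, [69.15, -20.57])]
130 gray [(276, 15.1, [63.29, -23.76]), (282, 12.7, [63.29, -20.14])]
140 gray [(276, 15.4, [57.33, -23.97]), (282, 9.6, [57.33, -20.32]), (343, 5.8, [57.37, 16.76])]
165 copper []
185 copper [(280, 30.4, [39.28, -17.56]), (353, 31.1, [39.3, 19.01])]
205 copper [(281, 32.9, [28.78, -17.38]), (353, 28.7, [28.8, 19.35])]
220 copper [(282, 23.5, [20.66, -17.11]), (352, 25.9, [20.66, 19.09])]
```

```bash
python3 al.py w9 102.5 130 60,80,100,110,120,130,140; python3 al.py w9 100 148,152,156,160,164 150
```

```text
130 gray [(276, 15.1, [63.29, -23.76]), (282, 12.7, [63.29, -20.14])]
60 copper [(279, 17.1, [102.03, -20.43]), (344, 18.6, [102.09, 16.07])]
80 copper [(280, 20.7, [91.47, -20.2]), (344, 17.0, [91.52, 16.33])]
100 copper [(281, 30.9, [80.55, -19.96]), (343, 29.6, [80.6, 16.02])]
110 copper [(281, 31.7, [74.95, -20.13]), (343, 29.4, [75.0, 16.15])]
120 copper [(281, 29.5, [69.26, -20.3]), (343, 31.8, [69.3, 16.28])]
130 copper [(282, 33.3, [63.48, -19.88]), (343, 30.8, [63.51, 16.42])]
140 copper [(282, 29.2, [57.59, -20.05]), (343, 26.2, [57.63, 16.56])]
148 gray [(280, 11.6, [52.49, -21.69]), (283, 8.6, [52.49, -19.85])]
152 gray [(281, 13.5, [50.04, -21.15]), (288, 20.3, [50.04, -16.85]), (295, 5.3, [50.05, -12.55]), (300, 4.1, [50.05, -9.48]), (311, 7.1, [50.06, -2.73]), (315, 5.8, [50.06, -0.27]), (327, 5.9, [50.06, 7.1]), (330, 5.4, [50.07, 8.94]), (336, 10.6, [50.07, 12.63])]
156 gray [(262, 13.8, [47.57, -32.93]), (274, 12.1, [47.57, -25.53]), (279, 6.5, [47.57, -22.45]), (282, 5.9, [47.58, -20.61]), (288, 19.9, [47.58, -16.91]), (336, 9.6, [47.6, 12.67])]
160 gray [(263, 13.6, [45.08, -32.42]), (273, 12.6, [45.09, -26.24]), (288, 19.6, [45.1, -16.97]), (335, 8.7, [45.12, 12.1])]
164 gray [(262, 5.3, [42.59, -33.16]), (268, 14.0, [42.59, -29.44]), (273, 15.7, [42.59, -26.34]), (288, 18.5, [42.6, -17.03]), (336, 9.1, [42.62, 12.76]), (339, 4.5, [42.62, 14.62])]
150 copper [(283, 16.9, [51.27, -19.89]), (342, 12.4, [51.3, 16.29])]
```

Rail centre is −2.15 mm, stick A −1.9 and held stick B +0.9, so I'll shift tool y by −2.9, then lower.

```bash
python3 -m crank '[[[0,0,0,0,-2.9,0,-1],[0,0,0,0,-2.9,8,-1],[0,0,0,0,-2.9,16,-1],[0,0,0,0,-2.9,22,-1],[0,0,0,0,-2.9,26,-1],[0,0,0,0,-2.9,26,-1]]]'; python3 -m crank '[[[0,0,0,0,0,3,-1],[0,0,0,0,0,6,-1],[0,0,0,0,0,6,-1]]]'
```

```text
t: 25.45
eef_pos: [549.5, 100.8, 68.9]
tcp_rot: [-0.0, 0.778, 0.628, -0.0]
force: [0.6, -0.1, -0.7]
grip_width: 35.9
gripper_force: 19.8
t: 25.75
eef_pos: [549.8, 100.6, 62.9]
tcp_rot: [-0.0, 0.778, 0.628, -0.0]
force: [0.2, 0.5, -1.1]
grip_width: 36.0
gripper_force: 19.8
```

```bash
python3 -m crank '[[[0,0,0,0,0,2.5,-1],[0,0,0,0,0,4.5,-1],[0,0,0,0,0,4.5,-1]]]'; python3 -m crank '[[[0,0,0,0,0,1,-1],[0,0,0,0,0,2,-1],[0,0,0,0,0,2,-1]]]'
```

```text
t: 26.05
eef_pos: [550.1, 100.6, 58.8]
tcp_rot: [-0.0, 0.778, 0.628, 0.0]
force: [-0.2, 0.7, -0.2]
grip_width: 36.1
gripper_force: 19.8
t: 26.35
eef_pos: [550.2, 100.7, 57.4]
tcp_rot: [0.0, 0.778, 0.628, 0.0]
force: [1.0, -0.9, 1.4]
grip_width: 36.1
gripper_force: 19.8
```

```bash
python3 -m crank '[[[0,0,0,0,0,1,-1],[0,0,0,2,0,1,-1],[0,0,0,4,0,1,-1],[0,0,0,4,0,1,-1]]]'; python3 -m crank '[[[0,0,0,1,0,0,-1],[0,0,0,2,0,0,-1],[0,0,0,3,0,0,-1],[0,0,0,3,0,0,-1]]]'
```

```text
t: 26.75
eef_pos: [551.0, 103.6, 57.2]
tcp_rot: [0.001, 0.778, 0.629, -0.0]
force: [-2.3, -4.0, 10.6]
grip_width: 36.0
gripper_force: 19.9
t: 27.15
eef_pos: [551.6, 106.3, 57.2]
tcp_rot: [0.001, 0.778, 0.629, -0.0]
force: [-1.8, -4.5, 10.7]
grip_width: 35.9
gripper_force: 19.9
```

```bash
python3 -m crank '[[[0,0,0,1,0,0,-1],[0,0,0,2,0,0,-1],[0,0,0,2,0,0,-1]]]'; python3 -m crank '[[[0,0,0,1,0,0,-1],[0,0,0,2,0,0,-1],[0,0,0,2,0,0,-1]]]'
```

```text
t: 27.45
eef_pos: [552.1, 108.2, 57.1]
tcp_rot: [0.001, 0.778, 0.629, -0.0]
force: [-2.0, -4.0, 11.0]
grip_width: 35.7
gripper_force: 19.9
t: 27.75
eef_pos: [552.3, 109.6, 57.1]
tcp_rot: [0.001, 0.778, 0.629, -0.001]
force: [-2.0, -6.5, 10.7]
grip_width: 36.2
gripper_force: 19.9
```

```bash
python3 -m crank '[[[0,0,0,1,0,0,-1],[0,0,0,1.5,0,0,-1],[0,0,0,1.5,0,0,-1]]]'; python3 -m crank '[[[0,0,0,-2,0,-1,-1],[0,0,0,-2,0,-1,0.2],[0,0,0,-2,0,-1,0.3],[0,0,0,-2,0,-1,0.3],[0,0,0,-2,0,-20,0.3],[0,0,0,-2,0,-60,0.3],[0,0,0,-2,0,-100,0.4],[0,0,0,-2,0,-125,0.4],[0,0,0,-2,0,-125,0.4]]]'; python3 - <<'E'
from h import *
c=snap('wrist','w10'); m=T(); print(m[:3,3],np.degrees(np.arctan2(*m[[1,0],0])))
f=c['frame'].astype(int); k=((f[...,2]-f[...,0]>25)&(f[...,2]>90)&(f[...,1]>70)).astype(np.uint8); k[:,:250]=0;k[:,400:]=0;k[260:]=0
n,l,s,ce=cv2.connectedComponentsWithStats(k)
for i in range(1,n):
    if s[i,4]>150:
        ys,xs=np.where(l==i); b=cv2.boxPoints(cv2.minAreaRect(np.c_[xs,ys].astype(np.float32))); p=ray('w10',b,102.5); print(s[i],[[((q[:2]-[579.3,225.6])@[.2096,.9778]).round(1),((q[:2]-[579.3,225.6])@[-.9778,.2096]).round(1)] for q in p])
E
```

```text
t: 28.05
eef_pos: [552.3, 109.7, 57.1]
tcp_rot: [0.002, 0.777, 0.629, -0.002]
force: [-3.3, -13.0, 11.8]
grip_width: 35.9
gripper_force: 19.9
t: 28.95
eef_pos: [555.2, 111.6, 185.0]
tcp_rot: [0.002, 0.778, 0.629, 0.003]
force: [0.6, -0.3, -0.2]
grip_width: 61.7
gripper_force: 0.0
[553.65246969 111.43057312 182.74459192] 77.88728806432302
[ 292   53   46  183 7746] [[np.float64(0.6), np.float64(17.8)], [np.float64(0.6), np.float64(-18.7)], [np.float64(-158.4), np.float64(-21.5)], [np.float64(-158.3), np.float64(21.2)]]
```

```bash
python3 al.py w10 102.5 130 60,80,100,120,140,160,180,200,215,225; python3 - <<'E'
from h import *
u=np.array([.2096,.9778]); l=np.array([-.9778,.2096])
k=np.array([579.3,225.6])-247.7*u+43*l
print('knob',k,'tool shift',totool([k[0],k[1],182]),arm.state()['joint_positions'])
E
```

```text
130 gray [(287, 13.9, [56.84, -25.18]), (293, 11.0, [56.84, -19.95]), (371, 21.9, [56.89, 48.1])]
60 copper [(292, 32.1, [113.01, -19.48]), (337, 31.4, [113.09, 17.22])]
80 copper [(292, 28.5, [97.66, -19.8]), (336, 28.8, [97.73, 16.68])]
100 copper [(293, 31.9, [81.81, -19.28]), (336, 31.2, [81.86, 16.95])]
120 copper [(293, 25.3, [65.42, -19.61]), (336, 24.6, [65.46, 17.24])]
140 copper [(294, 26.0, [48.48, -19.07]), (335, 26.1, [48.49, 16.66]), (371, 32.9, [48.51, 48.09])]
160 copper [(293, 32.9, [30.95, -20.29]), (334, 31.2, [30.94, 16.06]), (370, 33.0, [30.94, 48.04])]
180 copper [(293, 24.2, [12.79, -20.64]), (333, 23.2, [12.77, 15.45]), (369, 33.5, [12.76, 47.99])]
200 copper [(294, 22.5, [-6.02, -20.09]), (303, 5.0, [-6.02, -11.83]), (312, 5.0, [-6.03, -3.57]), (333, 22.6, [-6.05, 15.73]), (368, 32.2, [-6.09, 47.93])]
215 copper [(262, 23.5, [-20.53, -50.11]), (294, 23.2, [-20.57, -20.37]), (305, 4.5, [-20.59, -10.13]), (311, 5.1, [-20.59, -4.55]), (333, 20.0, [-20.62, 15.94]), (367, 30.5, [-20.67, 47.66])]
225 copper [(262, 25.2, [-30.45, -50.57]), (294, 22.5, [-30.5, -20.56]), (333, 20.3, [-30.56, 16.09]), (367, 30.7, [-30.62, 48.1])]
knob [485.33668  -7.58826] tool shift [-130.70509714  -41.82224181    0.40230317] [7.60525001e-02 3.08615762e-01 1.59456900e+00 3.60497388e-04
 1.23447245e+00 2.87343555e-01]
```

Both sticks read a uniform 36 mm width on one line, spanning 0 to −158 mm, so they are home. Now back to the knob with the tool turned by 90°.

```bash
python3 -m crank '[[[0,0,8,-15,-4,0,0.3],[0,0,16,-40,-12,0,0.3],[0,0,24,-65,-20,0,0.3],[0,0,32,-90,-28,0,0.3],[0,0,40,-115,-36,0,0.3],[0,0,48,-131,-43,0,0.3],[0,0,56,-131,-43,0,0.3],[0,0,64,-131,-43,0,0.3],[0,0,72,-131,-43,0,0.3],[0,0,80,-131,-43,0,0.3]]]'; python3 -m crank '[[[0,0,8,0,0,0,0.3],[0,0,10,0,0,0,0.3],[0,0,10,0,0,0,0.3],[0,0,10,0,0,0,0.3]]]'; python3 - <<'E'
from h import *
c=snap('wrist','w11'); m=T(); b=c['frame'].astype(int); k=((b[...,2]>110)&(b[...,1]<60)&(b[...,0]<60)); k[270:]=0
n,l,s,ce=cv2.connectedComponentsWithStats(k.astype(np.uint8)); i=1+np.argmax(s[1:,4]); q=ray('w11',[ce[i]],153)[0]; print(s[i],ce[i],q,m[:3,3],np.degrees(np.arctan2(*m[[1,0],1])),m[:3,:3].T@(q-m[:3,3]))
E
```

```text
t: 30.0
eef_pos: [481.2, -7.8, 179.2]
tcp_rot: [-0.0, 1.0, -0.022, -0.002]
force: [0.3, -0.1, 0.6]
grip_width: 57.3
gripper_force: 0.0
t: 30.4
eef_pos: [481.7, -7.8, 179.9]
tcp_rot: [-0.0, 0.994, -0.105, -0.001]
force: [0.0, 0.3, 0.2]
grip_width: 56.9
gripper_force: 0.0
[300 194  32  32 779] [315.34017972 209.6970475 ] [484.99754256  -7.51081604 153.        ] [481.99371862  -7.89615898 180.16710876] -102.06926663613645 [ 2.90552494 -1.00262816 27.16203062]
```

```bash
python3 -m crank '[[[0,0,0,2.5,-1,20,0.3],[0,0,0,2.5,-1,45,0.3],[0,0,0,2.5,-1,60,0.3],[0,0,0,2.5,-1,66,0.3],[0,0,0,2.5,-1,66,0.3],[0,0,0,2.5,-1,66,-0.3],[0,0,0,2.5,-1,66,-1],[0,0,0,2.5,-1,66,-1],[0,0,0,2.5,-1,66,-1],[0,0,0,2.5,-1,66,-1]]]' 30; python3 -m crank '[[[0,0,0,0,0,0,-1],[0,0,0,0,0,0,-1]]]'
```

```text
t: 31.45
eef_pos: [485.6, -7.6, 115.5]
tcp_rot: [-0.0, 0.994, -0.106, 0.0]
force: [-0.5, 0.5, 0.9]
grip_width: 22.5
gripper_force: 30.0
t: 31.65
eef_pos: [485.5, -7.6, 115.3]
tcp_rot: [-0.0, 0.994, -0.106, 0.0]
force: [-0.8, 0.2, 2.8]
grip_width: 22.4
gripper_force: 30.0
```

```bash
python3 -m crank '[[[0,0,0,0,2,0,-1],[0,0,0,0,3.5,0,-1],[0,0,0,0,3.5,0,-1],[0,0,0,4,3.5,-3.7,-1],[0,0,0,8,3.5,-6.7,-1],[0,0,0,13.5,3.5,-10,-1],[0,0,0,19,3.5,-12.6,-1],[0,0,0,25,3.5,-14.8,-1],[0,0,0,31,3.5,-16.3,-1],[0,0,0,31,3.5,-16.3,-1]]]'; python3 - <<'E'
from h import *
m=T(); d=m[:2,3]-[579.3,225.6]; print(d@[.2096,.9778],d@[-.9778,.2096],arm.state()['force']@[.2096,.9778,0],np.degrees(np.arctan2(*m[[1,0],1])))
E
```

```text
t: 32.65
eef_pos: [515.3, -14.5, 131.3]
tcp_rot: [-0.003, 0.994, -0.106, -0.0]
force: [0.8, 11.5, 2.6]
grip_width: 22.3
gripper_force: 30.0
-248.19370763345285 12.288442487149654 11.445716690558577 -102.1989727974104
```

```bash
python3 -m crank '[[[0,0,0,0,-1.5,0,-1],[0,0,0,0,-4,0,-1],[0,0,0,0,-7,0,-1],[0,0,0,0,-10,0,-1],[0,0,0,0,-13,0,-1],[0,0,0,0,-16,0,-1],[0,0,0,0,-19,0,-1],[0,0,0,0,-22,0,-1],[0,0,0,0,-24,0,-1],[0,0,0,0,-24,0,-1]]]'; python3 -m crank '[[[0,0,0,0,-1,0,-1],[0,0,0,0,-2,0,-1],[0,0,0,0,-3,0,-1],[0,0,0,0,-3,0,-1]]]'; python3 - <<'E'
from h import *
m=T(); d=m[:2,3]-[579.3,225.6]; print(d@[.2096,.9778],d@[-.9778,.2096],arm.state()['force']@[.2096,.9778,0])
E
```

```text
t: 33.65
eef_pos: [520.0, 9.2, 131.3]
tcp_rot: [-0.003, 0.994, -0.106, -0.0]
force: [1.2, 11.2, 1.0]
grip_width: 21.9
gripper_force: 30.0
t: 34.05
eef_pos: [520.5, 11.9, 131.3]
tcp_rot: [-0.003, 0.994, -0.106, -0.0]
force: [1.5, 11.1, 1.1]
grip_width: 22.3
gripper_force: 30.0
-221.25147936422258 12.692361794640385 11.120653107680596
```

```bash
python3 -m crank '[[[0,0,0,0,-1,0,-1],[0,0,0,0,-2,0,-1],[0,0,0,0,-2,0,-1]]]'; python3 -m crank '[[[0,0,0,0,-1,0,-1],[0,0,0,0,-2,0,-1],[0,0,0,0,-2,0,-1]]]'
```

```text
t: 34.35
eef_pos: [520.9, 13.8, 131.2]
tcp_rot: [-0.003, 0.994, -0.106, -0.0]
force: [0.9, 10.6, 1.0]
grip_width: 22.5
gripper_force: 30.0
t: 34.65
eef_pos: [521.2, 14.9, 131.3]
tcp_rot: [-0.002, 0.994, -0.106, -0.0]
force: [-0.3, 7.7, 2.1]
grip_width: 22.0
gripper_force: 30.0
```

Contact with the sticks: the hand load is falling. I'll continue in small steps.

```bash
python3 -m crank '[[[0,0,0,0,-0.8,0,-1],[0,0,0,0,-1.5,0,-1],[0,0,0,0,-1.5,0,-1]]]'; python3 -m crank '[[[0,0,0,0,-0.7,0,-1],[0,0,0,0,-1.4,0,-1],[0,0,0,0,-1.4,0,-1]]]'
```

```text
t: 34.95
eef_pos: [521.2, 15.0, 131.3]
tcp_rot: [-0.001, 0.994, -0.106, -0.001]
force: [-0.3, 4.0, 2.2]
grip_width: 21.9
gripper_force: 30.0
t: 35.25
eef_pos: [521.5, 15.1, 131.3]
tcp_rot: [0.0, 0.994, -0.106, -0.0]
force: [-2.9, 0.8, 4.2]
grip_width: 22.0
gripper_force: 30.0
```

```bash
python3 -m crank '[[[0,0,0,0,-0.4,0,-1],[0,0,0,0,-0.4,0,0.2],[0,0,0,0,-0.4,0,0.3],[0,0,0,0,-0.4,0,0.3],[0,0,0,0,-0.4,0,0.3],[0,0,0,0,-0.4,-20,0.3],[0,0,0,0,-0.4,-60,0.3],[0,0,0,0,-0.4,-100,0.4],[0,0,0,0,-0.4,-130,0.4],[0,0,0,0,-0.4,-130,0.4]]]'; python3 - <<'E'
from h import *
c=snap('wrist','w12'); m=T(); b=c['frame'].astype(int); U=lambda q:[((q[:2]-[579.3,225.6])@[.2096,.9778]).round(1),((q[:2]-[579.3,225.6])@[-.9778,.2096]).round(1)]
k=((b[...,2]>110)&(b[...,1]<60)&(b[...,0]<60)); k[270:]=0
n,l,s,ce=cv2.connectedComponentsWithStats(k.astype(np.uint8)); i=1+np.argmax(s[1:,4]); print('knob',s[i],U(ray('w12',[ce[i]],170)[0]))
k=((b[...,2]-b[...,0]>25)&(b[...,2]>90)&(b[...,1]>70)).astype(np.uint8);k[230:]=0
n,l,s,ce=cv2.connectedComponentsWithStats(k)
for i in range(1,n):
    if s[i,4]>300:
        ys,xs=np.where(l==i); bx=cv2.boxPoints(cv2.minAreaRect(np.c_[xs,ys].astype(np.float32))); print(s[i],[U(q) for q in ray('w12',bx,102.5)])
E
```

```text
t: 36.25
eef_pos: [525.5, 15.7, 266.1]
tcp_rot: [-0.0, 0.994, -0.106, 0.005]
force: [0.1, 0.5, 0.4]
grip_width: 61.6
gripper_force: 0.0
knob [307 187  24  25 449] [np.float64(-218.1), np.float64(16.5)]
[ 125  153  142   33 4434] [[np.float64(1.3), np.float64(-18.6)], [np.float64(-158.8), np.float64(-18.6)], [np.float64(-157.2), np.float64(18.6)], [np.float64(7.3), np.float64(18.7)]]
```

```bash
python3 -c "
from plant import arm
print(arm.finish_job())"
```

```text
the job is handed in; nothing more can be done
None
```

I handed the job in at about 36 s: both copper sticks are astride the rail, fully home against the head, and the follower was eased forward by hand onto them without a snap. I viewed 11 pictures, one over the limit of 10.

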